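# Roll the tin level with its neighbour in the pantry tray

## Robot

A 6-joint arm with a two-finger parallel gripper is mounted at the origin on the work surface. World frame = base frame: x ahead of the robot, y to its left, z up, the work surface at z = 0. Lengths are in m, angles in degrees, forces in N, time in s.
With the tool pointing down it reaches from about 0.15 to 0.775 m from the base axis. Payload 6.1 kg.
Tool frame: the origin (TCP) lies midway between the tips of the shut fingers; the grasp point (between the pads) lies 19 mm behind it (bot.hold_point_z is the distance from the TCP to the grasp point, in m); z points along the fingers, y is the line along which they close (so a half turn about z gives the same grasp; the last joint's range is limited). The gripper opens to 85 mm and grips with 20 to 120 N. Pads are 22 mm wide; open, the fingers measure 114 mm over their backs; the gripper's body (76 mm by 85 mm) begins 54 mm behind the grasp point. The pads swing forward as they close: fully open they stand 13 mm farther back than shut.
Start: joints at [73.797, 7.208, -2.269, 80.523, 0, 90], TCP at [0.146, 0.504, 0.231] pointing down, gripper open.
Joint ranges: [-155.77, 155.77], [-54.66, 111.73], [-72.52, 77.12], [-102.08, 115.82], [-83.92, 84.16], [-180, 180]. Speed limits (degrees/s): [136.94, 136.94, 172.46, 180, 180, 180].

## Interface

Orientations are given as a 3x3 rotation matrix whose columns are the frame's x, y, z axes.
In Python, from plant import monitor, optics, bot gives the robot as it stands.
- The arm moves only by the tool step_arm, never from a script. Its argument "moves" is a list of rows, each a list of 6 numbers: the shift along the tool's x, y, z each as a share of 0.06 m, from -1 to 1, then the turn, a rotation vector about the tool's x, y, z each as a share of 0.08 rad, from -1 to 1. In form: [[tx, ty, tz, ax, ay, az], ...]. A call has 1 to 12 rows; each row shifts and turns the commanded pose from where the row before left it, along the tool's axes as they then stand; what a row does not reach is not made up. A row lasts 1/8 s, in which the tool goes at most 62.5 mm and 10.7 degrees, less where a joint would pass 70% of its speed; a pose out of reach is approached as far as the arm can. A call with a number of a shift or a turn outside -1 to 1 is refused whole. A call with a gripper value outside its range is refused whole. "claw" is the closure in counts, from 0 (fully open) to 255 (shut), set as the call begins (left out, the last holds). The fingers move at their own pace and stop on an object; "grip_force" is the grip in N (left out, the last holds). Time passes only in rows, so rows that do not move let the fingers close. It gives the time, the measured TCP pose, the force, the opening and the grip force at its end, in the units of the state.
- monitor.get_obs(): the state, without advancing time (a new reading comes with each control period).
- optics.get_image(name): name is "scene" or "side" or "wrist"; returns a dict with "img" (384x512x3 uint8, blue, green, red), "z_map" (384x512 float32, m along the optical axis (not along the pixel's ray), 0 where there is no reading), "K" (3x3 intrinsics, pixels), "R" (3x3) and "t" (3): a world point X has camera coordinates R X + t. Camera axes: x right, y down, z forward; pixel columns grow to the right and rows downward; lengths in m; the calibration is good to about 2 mm. A picture is of the moment at which its call begins.
- bot.hand_in(): hands the job in; it is judged then, once.
Trained networks look in a picture, given as the dict that the camera call returned (one of the last four; its "shot" number tells which), for a name from the list of things; names that differ only in an ending like _2 or _b are one class to them, and where a whole thing is asked for, a point or a joint stands for the part that bears it (a point fixed in the world has none). Each returns a list of dicts, best first, with "conf" (0 to 1); they miss things now and then, are a little off and sometimes report something else, mostly with a low value. They report only what shows in the picture. A call takes as long as a camera call. They do not tell look-alikes from the thing itself.
- optics.cut_out(thing, picture): "mask" (384x512 bool, what is visible of it) and "rect" ([centre column, centre row, width, height] in pixels, round what is visible of it).
The state is a dict: "clock": time; "joints": joint angles; "qvel": joint speeds; "joint_efforts": joint torques, N m; "tcp_pos": TCP position; "orientation": TCP orientation; "wrist_force": force on the tool from outside, world axes, zero at the start; "ft_torque": the same for the moment, N m; "finger_gap": opening from 0.0 (shut) to 1.0 (fully open); "gripper_force": force on a finger pad.
Only numpy, scipy, OpenCV 4.12 (cv2) and the standard library are available. Lean on these libraries where they do the work, as an engineer would, in place of code of your own. Each camera call takes 0.05 s, during which the arm holds its last target. There are 200 camera calls.

## Task

Line up the tins in the pantry tray: with the fingertips on its top, roll the red tin along its lane until it lies level, side by side, with the yellow tin in the next lane, and leave it lying still there. Do not pick it up or push it from down beside it, and leave the yellow tin, the jars and the cracker box where they are.

Things in the scene. Friction and masses are not known exactly. Their poses are not given: they have to be found in the camera images.
- red_tin: Tin to roll: red label, cream band, orange spots, metal ends; lies on its side across its lane, 74 mm diameter at the end rims, 72 at the label, 110 long, 0.3-0.6 kg. Origin: its centre, 43 mm above the table (label top at 79); y along its length, x and z turn as it rolls. Starts in either lane, 70-170 mm nearer or farther than the yellow tin. Rolls freely, but stops by itself when let go slowly.
- yellow_tin: The neighbour to line up with: same size of tin, yellow label, green bands, cream spots, lying on its side in the other lane. Stays where it is, but is loose and rolls if touched. Origin at its centre, y axis along its length.
- tray: Fixed pale wooden tray, 360 mm along its two lanes (x, pointing away from the robot), 260 wide (y). Origin under its centre, on the table. Floor 6 mm high with grey liner; lanes 118 wide, centre lines at y = +63 and -63; rails beside, between and at the far end 8 thick, 34 mm high; near end open. The tins have 4 mm play at each end, so the rails keep them straight.
- honey: Bystander: amber glass honey jar with a yellow lid, 60 mm in diameter, 95 mm high, standing on the table beside the tray. Origin at the centre of its underside.
- jam: Bystander: dark red jam jar with a red lid, 56 mm in diameter, 80 mm high, standing on the table beside the tray. Origin at the centre of its underside.
- crackers: Bystander: orange cracker box with a cream panel, 130 mm long (its x), 55 mm wide (its y), 115 mm high, standing on the table beside the tray. Origin at the centre of its underside.
There are look-alikes about, which are no part of the job. What is shaped like the red_tin but turquoise is not meant. What is shaped like the yellow_tin but turquoise is not meant.

How it is judged:
By the outcome, as a careful person would: the job done as asked, in the order asked, and still so for the second after the job is handed in, with the robot touching nothing.
It also fails if it takes over 64 s, if anything falls off the work surface, if the arm or the gripper's body presses on something with over 40 N, if the wrist force passes 120 N, or if a joint passes its speed limit or range.

## Working session

There is one attempt and no reset: what is moved stays moved. The work goes in short steps, Python scripts to look and compute and a tool call to move; the robot and the scene stay as the last step left them, time stands still between calls to the robot, and variables do not carry over. Pictures are saved under pics/ and viewed, at most 10 in all, crops included, and the job is handed in when it is done.

Besides the shell and the picture viewer there is one more tool, called after ">>>" as name(argument=value, ...) on one line, values as JSON. step_arm: Moves the arm, as the interface text tells. Its arguments: {"type":"object","properties":{"moves":{"type":"array","items":{"type":"array","items":{"type":"number"}}},"claw":{"type":"number"},"grip_force":{"type":"number"}},"required":["moves"]}

```bash
mkdir -p pics
cat > h.py <<'E'
import numpy as np, cv2
from plant import monitor, optics, bot
def pts(p,mask):
    v,u=np.nonzero(mask&(p["z_map"]>0)); z=p["z_map"][v,u]
    K=p["K"]; c=np.stack([(u-K[0,2])/K[0,0]*z,(v-K[1,2])/K[1,1]*z,z],1)
    return (c-p["t"])@p["R"]
E
python3 - <<'E'
from h import *
o=monitor.get_obs(); print(o["clock"],o["tcp_pos"],np.round(o["orientation"],3).tolist(),o["finger_gap"])
ims=[]
for n in ("scene","side"):
    p=optics.get_image(n); ims.append(p["img"])
    for t in ("red_tin","yellow_tin","tray","honey","jam","crackers"):
        for d in optics.cut_out(t,p)[:3]:
            q=pts(p,d["mask"])
            bgr=np.median(p["img"][d["mask"]],axis=0)
            print(n,t,round(d["conf"],2),np.round(d["rect"]),bgr,np.round(np.percentile(q,[2,50,98],axis=0),3).tolist() if len(q) else None)
    cv2.imwrite(f"pics/{n}0.png",p["img"])
E
```

```text
0.0 [0.14637441 0.5037527  0.23052914] [[-0.96, 0.279, -0.0], [0.279, 0.96, -0.002], [0.0, -0.002, -1.0]] 1.0018384001749938
scene red_tin 0.72 [211. 206.  50.  36.] [ 41.  56. 168.] [[0.49, -0.154, 0.025], [0.53, -0.103, 0.064], [0.544, -0.044, 0.081]]
scene red_tin 0.68 [140. 180.  44.  37.] [126.  129.5  46. ] [[0.254, -0.308, 0.014], [0.293, -0.251, 0.054], [0.319, -0.19, 0.075]]
scene yellow_tin 0.96 [350. 219.  50.  47.] [ 99. 113.  36.] [[0.603, 0.172, 0.003], [0.679, 0.212, 0.056], [0.719, 0.276, 0.075]]
scene yellow_tin 0.76 [272. 221.  54.  42.] [ 56. 125. 130.] [[0.584, -0.019, 0.022], [0.629, 0.032, 0.063], [0.644, 0.093, 0.081]]
scene tray 0.8 [248. 225. 146. 106.] [128. 133. 132.] [[0.369, -0.166, 0.003], [0.626, -0.035, 0.009], [0.731, 0.104, 0.036]]
scene honey 0.74 [307. 179.  24.  40.] [ 63. 110. 118.] [[0.428, 0.159, 0.001], [0.501, 0.179, 0.059], [0.512, 0.213, 0.098]]
scene jam 0.76 [159. 211.  25.  36.] [ 30.  34. 102.] [[0.377, -0.257, 0.002], [0.475, -0.234, 0.058], [0.487, -0.206, 0.083]]
scene jam 0.16 [308. 183.  22.  40.] [ 63. 111. 118.] [[0.467, 0.159, 0
[... 489 characters left out ...]
22.] [[0.593, 0.172, 0.008], [0.62, 0.204, 0.053], [0.711, 0.247, 0.073]]
side yellow_tin 0.78 [275. 173.  46.  34.] [ 63.5 112.  112.5] [[0.563, -0.02, 0.024], [0.579, 0.022, 0.06], [0.639, 0.089, 0.08]]
side tray 0.74 [275. 214. 159. 108.] [115. 125. 123.] [[0.36, -0.174, 0.001], [0.467, -0.05, 0.007], [0.72, 0.092, 0.035]]
side honey 0.63 [207. 174.  28.  38.] [ 27. 108. 114.] [[0.449, 0.157, 0.001], [0.466, 0.169, 0.056], [0.503, 0.218, 0.095]]
side jam 0.6 [322. 243.  28.  45.] [ 28.  34. 104.] [[0.428, -0.259, 0.004], [0.441, -0.242, 0.053], [0.54, -0.167, 0.081]]
side jam 0.32 [277. 174.  47.  34.] [ 64.  111.5 112. ] [[0.562, -0.021, 0.02], [0.579, 0.021, 0.06], [0.638, 0.088, 0.08]]
```

```bash
cat > fit.py <<'E'
from h import *
from scipy.optimize import least_squares
COL={"red_tin":lambda b:(b[2]>1.5*b[1]),"yellow_tin":lambda b:(b[0]<.75*b[2])&(b[1]>.75*b[2])}
def tins(views=("scene","side")):
    P={"red_tin":[],"yellow_tin":[]}
    for n in views:
        p=optics.get_image(n)
        for t in P:
            for d in optics.cut_out(t,p):
                m=d["mask"]; b=np.median(p["img"][m],axis=0)
                if d["conf"]>.3 and COL[t](b):
                    m=cv2.erode(m.astype(np.uint8),np.ones((3,3)))>0
                    q=pts(p,m); P[t].append(q[(q[:,2]>.035)&(q[:,2]<.09)]); break
    return P
def fit(P):
    # per tin: xc at mean y, z ; common yaw slope; radius .0365
    k=list(P)
    def res(s):
        r=[]
        for i,t in enumerate(k):
            xc,yc,zc=s[1+3*i:4+3*i]
            for q in P[t]:
                d=q[:,:2]-[xc,yc]; u=np.array([np.cos(s[0]),np.sin(s[0])]); v=np.array([-u[1],u[0]])
                a=d@u; l=d@v
                lab=np.abs(l)<.05
                r.append(np.where(lab,np.hypot(a,q[:,2]-zc)-.036,0)/.001)
                r.append([ (np.percentile(l,98)+np.percentile(l,2))/2/.002 ])
        return np.concatenate(r)
    s0=[0]
    for t in k:
        q=np.concatenate(P[t]); s0+= [np.median(q[:,0]),(np.percentile(q[:,1],2)+np.percentile(q[:,1],98))/2,.043]
    s=least_squares(res,s0,loss="soft_l1").x
    u=np.array([np.cos(s[0]),np.sin(s[0])])
    c={t:s[1+3*i:4+3*i] for i,t in enumerate(k)}
    return np.degrees(s[0]),c,(c["yellow_tin"]-c["red_tin"])[:2]@u
E
python3 - <<'E'
from fit import *
P=tins()
print({k:[len(q) for q in v] for k,v in P.items()})
print(fit(P)); 
for i in (0,1): print(fit({k:[v[i]] for k,v in P.items()}))
a=cv2.imread("pics/scene0.png")[130:320,100:400]; b=cv2.imread("pics/side0.png")[120:340,170:380]
cv2.imwrite("pics/a.png",np.hstack([cv2.resize(a,(450,285)),cv2.resize(b,(272,285))]))
# tray rails: points with z 0.028-0.038 
p=optics.get_image("scene")
d=optics.cut_out("tray",p)[0]; q=pts(p,d["mask"]); q=q[(q[:,2]>.030)&(q[:,2]<.038)]
for y0 in (-.16,-.03,.1):
    w=q[(abs(q[:,1]-y0)<.02)&(q[:,0]<.70)]
    if len(w)>10: print(y0,len(w),np.polyfit(w[:,0],w[:,1],1))
E
```

```text
{'red_tin': [985, 1185], 'yellow_tin': [1106]}
(np.float64(5.155313961726532), {'red_tin': array([ 0.50303187, -0.10154183,  0.04362576]), 'yellow_tin': array([0.60377902, 0.03491597, 0.04404696])}, np.float64(0.11260113502938858))
(np.float64(5.259496182415961), {'red_tin': array([ 0.50352141, -0.1013462 ,  0.04390906]), 'yellow_tin': array([0.60378658, 0.0347957 , 0.04404328])}, np.float64(0.11232269263399394))Traceback (most recent call last):
  File "<stdin>", line 5, in <module>
IndexError: list index out of range
```

Run:
```python
from fit import *
for n in ("side","side","scene"):
    P=tins((n,))
    if all(P.values()): print(n,fit(P))
    else: print(n,{k:len(v) for k,v in P.items()})
a=cv2.imread("pics/scene0.png")[130:320,100:400]; b=cv2.imread("pics/side0.png")[120:340,170:380]
cv2.imwrite("pics/a.png",np.hstack([cv2.resize(a,(450,285)),cv2.resize(b,(272,285))]))
for n in ("scene","side"):
  p=optics.get_image(n); q=pts(p,p["z_map"]>0); q=q[(q[:,2]>.030)&(q[:,2]<.037)&(q[:,0]>.36)&(q[:,0]<.70)]
  for y0 in (-.16,-.035,.09):
    r=q[abs(q[:,1]-y0-(q[:,0]-.53)*.09)<.02]
    if len(r)>10: print(n,y0,len(r),np.polyfit(r[:,0]-.53,r[:,1],1))
```

```text
side (np.float64(-39.33153057420278), {'red_tin': array([ 0.64849426, -0.10697503, -0.02564058]), 'yellow_tin': array([ 0.83077864,  0.0355153 , -0.05895296])}, np.float64(0.05068411713450659))
side (np.float64(-38.08975949252129), {'red_tin': array([ 0.81237981, -0.10701937, -0.08240754]), 'yellow_tin': array([0.58847067, 0.11333272, 0.09504431])}, np.float64(-0.3121607794901752))
scene (np.float64(5.351936717072376), {'red_tin': array([ 0.50354815, -0.10049535,  0.04377341]), 'yellow_tin': array([0.60386329, 0.03472883, 0.0440845 ])}, np.float64(0.1124906053412362))
scene -0.16 287 [ 0.08685071 -0.15895695]
scene -0.035 224 [ 0.0978565  -0.03341865]
scene 0.09 195 [0.0849837  0.09184342]
side -0.16 388 [ 0.08936846 -0.15954771]
side -0.035 260 [ 0.10434837 -0.03294816]
side 0.09 177 [0.0837257 0.0911595]
```

View pics/a.png

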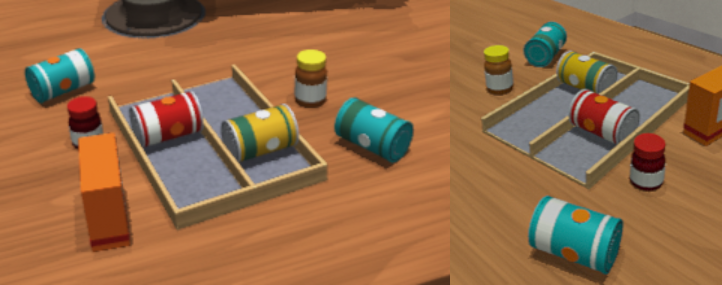

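>>> step_arm(moves=[[0,0,0,0,0,-0.93],[0,0,0,0,0,-0.93],[0,0,0,0,0,-0.93],[0,0,0,0,0,-0.93],[0,0,0,0,0,-0.93]], claw=255)

```text
clock: 2.17
tcp_pos: [0.1465, 0.5041, 0.2313]
orientation: [[-0.996, -0.091, -0.0], [-0.091, 0.996, 0.0], [0.0, 0.0, -1.0]]
wrist_force: [-1.0, -0.1, 0.2]
finger_gap: -0.001
gripper_force: 0.0
```

>>> step_arm(moves=[[-0.4,-0.88,0,0,0,0],[-0.4,-0.88,0,0,0,0],[-0.4,-0.88,0,0,0,0],[-0.4,-0.88,0,0,0,0],[-0.4,-0.88,0,0,0,0],[-0.4,-0.88,0,0,0,0],[-0.4,-0.88,0,0,0,0],[-0.4,-0.88,0,0,0,0],[-0.4,-0.88,0,0,0,0],[-0.4,-0.88,0,0,0,0],[-0.4,-0.88,0,0,0,0],[0,0,0,0,0,0]])

```text
clock: 3.68
tcp_pos: [0.4624, -0.0539, 0.2307]
orientation: [[-0.996, -0.084, -0.001], [-0.084, 0.996, -0.0], [0.001, -0.0, -1.0]]
wrist_force: [-0.4, 0.9, -0.5]
finger_gap: 0.0
gripper_force: 0.0
```

```bash
cat > st.py <<'E'
from h import *
u=np.array([.996,.089])
def rel(c):
    o=monitor.get_obs(); d=o["tcp_pos"][:2]-np.array(c); R=o["orientation"]
    print("t",o["clock"],"tcp",np.round(o["tcp_pos"],4),"F",np.round(o["wrist_force"],2),"gap",o["finger_gap"],"along",d@u,"lat",d@[-u[1],u[0]],"R",np.round(R,3).tolist(),"eff",o["gripper_force"])
E
python3 - <<'E'
from st import *
rel([.5035,-.1010])
import fit
from fit import *
# x-only fit, yaw/z/lat fixed
def xonly(P,yaw=5.15,zc=.0435):
    a=np.radians(yaw); U=np.array([np.cos(a),np.sin(a)])
    return {t:[round(float(least_squares(lambda s:(np.hypot(q[:,:2]@U-s[0],q[:,2]-zc)-.036)/.001,[np.median(q[:,:2]@U)],loss="soft_l1").x[0]),4) for q in v] for t,v in P.items()}
for n in ("scene","side"): print(n,xonly(tins((n,))))
E
```

```text
t 3.675 tcp [ 0.4624 -0.0539  0.2307] F [-0.44  0.86 -0.46] gap 0.00024482552651446777 along -0.03671006009086616 lat 0.050541935684911894 R [[-0.996, -0.084, -0.001], [-0.084, 0.996, -0.0], [0.001, -0.0, -1.0]] eff 0.0
scene {'red_tin': [0.4926], 'yellow_tin': [0.6047]}
side {'red_tin': [], 'yellow_tin': [0.6034]}
```

>>> step_arm(moves=[[-0.43,-0.84,0,0,0,0],[0,0,0.8,0,0,0],[0,0,0.8,0,0,0],[0,0,0.7,0,0,0],[0,0,0.03,0,0,0],[0,0,0,0,0,0]])

```text
clock: 4.72
tcp_pos: [0.4921, -0.0982, 0.0931]
orientation: [[-0.996, -0.09, 0.002], [-0.09, 0.996, -0.0], [-0.002, -0.0, -1.0]]
wrist_force: [-0.1, -0.2, 0.1]
finger_gap: -0.004
gripper_force: 0.0
```

>>> step_arm(moves=[[0,0,0.03,0,0,0],[0,0,0.03,0,0,0],[0,0,0,0,0,0]])

```text
clock: 5.1
tcp_pos: [0.4917, -0.0988, 0.0884]
orientation: [[-0.996, -0.089, 0.001], [-0.089, 0.996, -0.0], [-0.001, -0.0, -1.0]]
wrist_force: [-0.6, 0.1, -0.8]
finger_gap: -0.001
gripper_force: 0.0
```

>>> step_arm(moves=[[0,0,0.05,0,0,0],[0,0,0.05,0,0,0],[0,0,0.025,0,0,0],[0,0,0,0,0,0]])

```text
clock: 5.6
tcp_pos: [0.4912, -0.0987, 0.0801]
orientation: [[-0.996, -0.089, -0.0], [-0.089, 0.996, 0.0], [0.0, 0.0, -1.0]]
wrist_force: [0.2, 0.6, -0.1]
finger_gap: -0.003
gripper_force: 0.0
```

>>> step_arm(moves=[[0,0,0.025,0,0,0],[0,0,0,0,0,0]])

```text
clock: 5.85
tcp_pos: [0.4914, -0.0988, 0.0788]
orientation: [[-0.996, -0.089, -0.0], [-0.089, 0.996, -0.0], [0.0, -0.0, -1.0]]
wrist_force: [-0.5, 0.5, -0.2]
finger_gap: 0.0
gripper_force: 0.0
```

>>> step_arm(moves=[[0,0,0.02,0,0,0],[0,0,0,0,0,0]])

```text
clock: 6.1
tcp_pos: [0.4921, -0.0987, 0.0785]
orientation: [[-0.996, -0.089, 0.002], [-0.089, 0.996, -0.0], [-0.002, -0.0, -1.0]]
wrist_force: [0.2, 0.7, 4.9]
finger_gap: -0.003
gripper_force: 2.2
```

>>> step_arm(moves=[[0,0,0.01,0,0,0],[0,0,0,0,0,0]])

```text
clock: 6.35
tcp_pos: [0.4924, -0.0987, 0.0784]
orientation: [[-0.996, -0.089, 0.003], [-0.089, 0.996, -0.0], [-0.003, -0.0, -1.0]]
wrist_force: [-0.4, 0.7, 7.7]
finger_gap: 0.0
gripper_force: 3.9
```

>>> step_arm(moves=[[-0.04,0,0,0,0,0],[-0.07,0,0,0,0,0],[-0.07,0,0,0,0,0],[-0.07,0,0,0,0,0],[-0.07,0,0,0,0,0],[-0.07,0,0,0,0,0],[-0.07,0,0,0,0,0],[-0.07,0,0,0,0,0],[-0.07,0,0,0,0,0],[-0.04,0,0,0,0,0],[-0.02,0,0,0,0,0],[0,0,0,0,0,0]])

```text
clock: 7.85
tcp_pos: [0.5322, -0.0952, 0.0787]
orientation: [[-0.996, -0.089, 0.003], [-0.089, 0.996, -0.0], [-0.003, -0.0, -1.0]]
wrist_force: [-0.5, 1.1, 8.7]
finger_gap: -0.002
gripper_force: 4.2
```

>>> step_arm(moves=[[0,0,-0.1,0,0,0],[0,0,-0.1,0,0,0],[0,0,0,0,0,0]])

```text
clock: 8.22
tcp_pos: [0.531, -0.0953, 0.0895]
orientation: [[-0.996, -0.089, 0.001], [-0.089, 0.996, -0.0], [-0.001, -0.0, -1.0]]
wrist_force: [-0.0, 0.5, -0.4]
finger_gap: -0.0
gripper_force: 0.0
```

```bash
cat > meas.py <<'E'
from fit import *
a=np.radians(5.13); U=np.array([np.cos(a),np.sin(a)])
def xonly(P,zc=.0435):
    return {t:[round(float(least_squares(lambda s:(np.hypot(q[:,:2]@U-s[0],q[:,2]-zc)-.036)/.001,[np.median(q[:,:2]@U)],loss="soft_l1").x[0]),4) for q in v] for t,v in P.items()}
if __name__=="__main__":
    o=monitor.get_obs(); print(o["clock"],"tcp along",o["tcp_pos"][:2]@U,"lat",o["tcp_pos"][:2]@[-U[1],U[0]],"z",o["tcp_pos"][2])
    for n in ("scene","side"): print(n,xonly(tins((n,))))
E
python3 meas.py; python3 -c "
from h import *
p=optics.get_image('scene');q=optics.get_image('side')
cv2.imwrite('pics/b.png',np.hstack([p['img'][100:320,100:400],q['img'][120:340,170:380]]))"
```

```text
8.225 tcp along 0.5203642702506059 lat -0.1423998951276386 z 0.08948536683722076
scene {'red_tin': [0.5129], 'yellow_tin': [0.6048]}
side {'red_tin': [], 'yellow_tin': [0.6035]}
```

View pics/b.png

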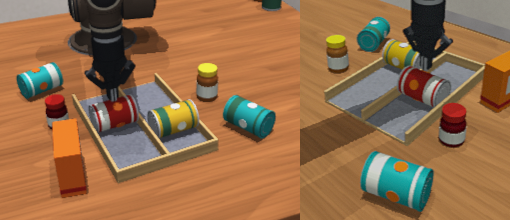

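>>> step_arm(moves=[[0.34,0,0,0,0,0],[0,0,0.1,0,0,0],[0,0,0.1,0,0,0],[0,0,0,0,0,0]])

```text
clock: 9.12
tcp_pos: [0.5124, -0.097, 0.0783]
orientation: [[-0.996, -0.089, 0.004], [-0.089, 0.996, -0.0], [-0.004, -0.0, -1.0]]
wrist_force: [0.2, 0.2, 8.4]
finger_gap: 0.0
gripper_force: 4.2
```

>>> step_arm(moves=[[-0.05,0,0,0,0,0],[-0.09,0,0,0,0,0],[-0.09,0,0,0,0,0],[-0.09,0,0,0,0,0],[-0.09,0,0,0,0,0],[-0.09,0,0,0,0,0],[-0.09,0,0,0,0,0],[-0.08,0,0,0,0,0],[-0.05,0,0,0,0,0],[-0.03,0,0,0,0,0],[0,0,0,0,0,0],[0,0,0,0,0,0]])

```text
clock: 10.62
tcp_pos: [0.5576, -0.093, 0.0785]
orientation: [[-0.996, -0.089, 0.004], [-0.089, 0.996, -0.0], [-0.004, -0.0, -1.0]]
wrist_force: [0.8, 0.6, 8.9]
finger_gap: 0.003
gripper_force: 4.4
```

>>> step_arm(moves=[[0,0,-0.1,0,0,0],[0,0,-0.1,0,0,0],[0,0,0,0,0,0],[0.375,0,0,0,0,0],[0,0,0,0,0,0]])

```text
clock: 11.25
tcp_pos: [0.5318, -0.095, 0.0888]
orientation: [[-0.996, -0.089, -0.001], [-0.089, 0.996, 0.0], [0.001, 0.0, -1.0]]
wrist_force: [0.9, -0.4, -0.3]
finger_gap: -0.001
gripper_force: 0.0
```

```bash
python3 meas.py
```

```text
11.25 tcp along 0.5211436693514511 lat -0.1421996256108503 z 0.08878192226751624
scene {'red_tin': [0.5363], 'yellow_tin': [0.6047]}
side {'red_tin': [], 'yellow_tin': [0.6034]}
```

>>> step_arm(moves=[[-0.03,0,0,0,0,0],[0,0,0.1,0,0,0],[0,0,0.1,0,0,0],[0,0,0,0,0,0]])

```text
clock: 12.05
tcp_pos: [0.536, -0.0948, 0.0784]
orientation: [[-0.996, -0.089, 0.003], [-0.089, 0.996, 0.0], [-0.003, -0.0, -1.0]]
wrist_force: [-1.4, 0.9, 9.6]
finger_gap: 0.002
gripper_force: 4.4
```

>>> step_arm(moves=[[-0.05,0,0,0,0,0],[-0.09,0,0,0,0,0],[-0.09,0,0,0,0,0],[-0.09,0,0,0,0,0],[-0.09,0,0,0,0,0],[-0.09,0,0,0,0,0],[-0.09,0,0,0,0,0],[-0.08,0,0,0,0,0],[-0.05,0,0,0,0,0],[-0.03,0,0,0,0,0],[0,0,0,0,0,0],[0,0,0,0,0,0]])

```text
clock: 13.55
tcp_pos: [0.5809, -0.0908, 0.0784]
orientation: [[-0.996, -0.089, 0.003], [-0.089, 0.996, 0.0], [-0.003, -0.0, -1.0]]
wrist_force: [0.5, 1.6, 8.7]
finger_gap: -0.002
gripper_force: 4.1
```

>>> step_arm(moves=[[0,0,-0.1,0,0,0],[0,0,-0.1,0,0,0],[0,0,0,0,0,0],[0.375,0,0,0,0,0],[0,0,0,0,0,0]])

```text
clock: 14.18
tcp_pos: [0.5559, -0.0929, 0.0888]
orientation: [[-0.996, -0.089, -0.001], [-0.089, 0.996, 0.0], [0.001, 0.0, -1.0]]
wrist_force: [0.7, 0.9, -0.5]
finger_gap: -0.0
gripper_force: 0.0
```

```bash
python3 meas.py
```

```text
14.175 tcp along 0.5453762660992709 lat -0.14222710463739208 z 0.08879877152692853
scene {'red_tin': [0.5591], 'yellow_tin': [0.6047]}
side {'red_tin': [], 'yellow_tin': [0.6032]}
```

>>> step_arm(moves=[[-0.02,0,0,0,0,0],[0,0,0.1,0,0,0],[0,0,0.1,0,0,0],[0,0,0,0,0,0]])

```text
clock: 14.98
tcp_pos: [0.5596, -0.0927, 0.0785]
orientation: [[-0.996, -0.089, 0.003], [-0.089, 0.996, 0.0], [-0.003, -0.0, -1.0]]
wrist_force: [0.1, 0.8, 9.3]
finger_gap: 0.005
gripper_force: 4.4
```

>>> step_arm(moves=[[-0.05,0,0,0,0,0],[-0.09,0,0,0,0,0],[-0.09,0,0,0,0,0],[-0.09,0,0,0,0,0],[-0.09,0,0,0,0,0],[-0.09,0,0,0,0,0],[-0.09,0,0,0,0,0],[-0.08,0,0,0,0,0],[-0.05,0,0,0,0,0],[-0.03,0,0,0,0,0],[0,0,0,0,0,0],[0,0,0,0,0,0]])

```text
clock: 16.48
tcp_pos: [0.6044, -0.0887, 0.0784]
orientation: [[-0.996, -0.089, 0.003], [-0.089, 0.996, 0.0], [-0.003, -0.0, -1.0]]
wrist_force: [0.4, 0.5, 8.2]
finger_gap: -0.003
gripper_force: 3.8
```

>>> step_arm(moves=[[0,0,-0.1,0,0,0],[0,0,-0.1,0,0,0],[0,0,0,0,0,0],[0.375,0,0,0,0,0],[0,0,0,0,0,0]])

```text
clock: 17.1
tcp_pos: [0.5795, -0.0908, 0.0888]
orientation: [[-0.996, -0.089, -0.001], [-0.089, 0.996, 0.0], [0.001, 0.0, -1.0]]
wrist_force: [-1.4, -0.5, 0.4]
finger_gap: -0.001
gripper_force: 0.0
```

```bash
python3 meas.py
python3 - <<'E'
from meas import *
p=optics.get_image("side")
for d in optics.cut_out("red_tin",p): print(d["conf"],d["rect"],np.median(p["img"][d["mask"]],axis=0))
E
```

```text
17.1 tcp along 0.5690900465553876 lat -0.1422394268563429 z 0.08882817961263928
scene {'red_tin': [0.5822], 'yellow_tin': [0.6046]}
side {'red_tin': [], 'yellow_tin': [0.6033]}
0.88 [307.5, 195.2, 53.3, 38.7] [ 57.  69. 103.]
0.68 [266.5, 300.6, 74.3, 59.7] [147. 150.  38.]
```

>>> step_arm(moves=[[0,0,0.1,0,0,0],[0,0,0.1,0,0,0],[0,0,0,0,0,0]])

```text
clock: 17.88
tcp_pos: [0.582, -0.0907, 0.0784]
orientation: [[-0.996, -0.089, 0.003], [-0.089, 0.996, 0.0], [-0.003, -0.0, -1.0]]
wrist_force: [-0.8, 1.3, 8.5]
finger_gap: 0.003
gripper_force: 4.2
```

>>> step_arm(moves=[[-0.05,0,0,0,0,0],[-0.09,0,0,0,0,0],[-0.09,0,0,0,0,0],[-0.09,0,0,0,0,0],[-0.09,0,0,0,0,0],[-0.09,0,0,0,0,0],[-0.09,0,0,0,0,0],[-0.07,0,0,0,0,0],[-0.05,0,0,0,0,0],[-0.02,0,0,0,0,0],[0,0,0,0,0,0],[0,0,0,0,0,0]])

```text
clock: 19.38
tcp_pos: [0.6257, -0.0868, 0.0785]
orientation: [[-0.996, -0.089, 0.003], [-0.089, 0.996, -0.0], [-0.003, -0.0, -1.0]]
wrist_force: [-0.1, 0.5, 7.7]
finger_gap: 0.001
gripper_force: 4.0
```

>>> step_arm(moves=[[0,0,-0.1,0,0,0],[0,0,-0.3,0,0,0],[0,0,-0.7,0,0,0],[0.9,0,-0.4,0,0,0],[0.9,0,-0.4,0,0,0],[0.9,0,0,0,0,0],[0.9,0,0,0,0,0],[0,0,0,0,0,0]])

```text
clock: 20.38
tcp_pos: [0.4062, -0.1061, 0.1925]
orientation: [[-0.996, -0.088, 0.001], [-0.088, 0.996, -0.0], [-0.001, -0.0, -1.0]]
wrist_force: [1.3, 0.3, -0.2]
finger_gap: -0.002
gripper_force: 0.0
```

```bash
sed -i 's/1.5\*b\[1\]/1.3*b[1]/' fit.py; python3 meas.py; python3 meas.py; python3 -c "
from fit import *
print(fit(tins(('scene',))))
p=optics.get_image('scene');q=optics.get_image('side')
cv2.imwrite('pics/c.png',np.hstack([p['img'][100:320,100:400],q['img'][120:340,170:380]]))"
```

```text
20.375 tcp along 0.3951228701691626 lat -0.14199433873596934 z 0.1924638257188556
scene {'red_tin': [0.6043], 'yellow_tin': [0.6048]}
side {'red_tin': [0.6032], 'yellow_tin': [0.6034]}
20.675 tcp along 0.3991333743263779 lat -0.14233146128375326 z 0.19108243960584376
scene {'red_tin': [0.6044], 'yellow_tin': [0.6046]}
side {'red_tin': [0.6031], 'yellow_tin': [0.6034]}
(np.float64(5.191422369793765), {'red_tin': array([ 0.61477296, -0.08992409,  0.04404448]), 'yellow_tin': array([0.60368307, 0.03495191, 0.04420127])}, np.float64(0.00025481954797791894))
```

View pics/c.png

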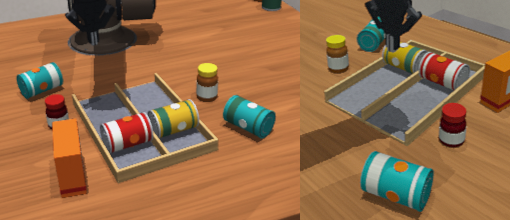

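The picture shows the red tin (about 127,130 px) level with the yellow one (about 174,118 px). Both cameras agree to within 0.5 mm. The other things look undisturbed and the gripper is clear, so I am handing in.

```bash
python3 -c "
from plant import bot
print(bot.hand_in())"
```

```text
the job is handed in; nothing more can be done
None
```

The red tin was rolled from its top to lie level with the yellow tin, within about 0.5 mm in both camera views, and the job was handed in at about 21 s with the gripper clear.

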